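# Open the dust cover of the round desk socket

### The arm

A 7-joint arm with a two-finger parallel gripper is mounted at the origin on the work surface. World frame = base frame: x ahead of the robot, y to its left, z up, the work surface at z = 0. Lengths are in m, angles in rad, forces in N, time in s.
With the tool pointing down it reaches from about 0.425 to 0.875 m from the base axis. Payload 4.7 kg.
Tool frame: the origin (TCP) lies midway between the tips of the shut fingers; the grasp point (between the pads) lies 19 mm behind it; x points along the fingers, y is the direction in which the jaws open and shut, and the axes are right-handed (so a half turn about x gives the same grasp; the last joint's range is limited). The gripper opens to 85 mm and grips with 20 to 120 N. Pads are 22 mm wide; open, the fingers measure 114 mm over their backs; the gripper's body (76 mm by 85 mm) begins 54 mm behind the grasp point. The pads swing forward as they close: fully open they stand 13 mm farther back than shut.
Start: joints at [-1.288, 0.321, -0.07, 1.45, 0.023, 1.371, -0.057], TCP at [0.173, 0.627, 0.231] pointing down, gripper open.
Joint ranges: [-2.86, 2.86], [-0.3, 2.09], [-1.38, 1.24], [0.06, 2.45], [-1.56, 4.7], [0.09, 2.05], [-2.69, 2.69]. Speed limits (rad/s): [2.57, 2.57, 3.14, 3.14, 3.14, 3.14, 3.14].

### API

Orientations are given as a unit quaternion [x, y, z, w].
In Python, from bench import robot, imaging gives the robot as it stands. The module is installed in compiled form; this text tells all that it offers.
- The arm moves only by the shell command python3 -m pendant 'ROWS' [OPENING] [FORCE]. ROWS is JSON, a list of rows, each a list of 2 entries, a list of its own where there are three numbers: the shift along the tool's x, y, z in cm, then the turn about the tool's x in degrees. In form: [[[x, y, z], yaw], ...]. A call has exactly 10 rows; each row shifts and turns the commanded pose from where the row before left it, along the tool's axes as they then stand; what a row does not reach is not made up. A row lasts 1/10 s, in which the tool goes at most 50 mm and 8.59 degrees, less where a joint would pass 70% of its speed; a pose out of reach is approached as far as the arm can. A call with a gripper value outside its range is refused whole. OPENING is the finger opening in cm, from 0 to 8.54, set as the call begins (- or left out, the last holds). The fingers move at their own pace and stop on an object; FORCE is the grip in N (left out, the last holds). Time passes only in rows, so rows that do not move let the fingers close, or fill a call up. It gives the time, the measured TCP pose, the force and the opening at its end, in the units of the state.
- robot.observe(): the state, without advancing time (a new reading comes with each control period).
- imaging.capture(name): name is "scene" or "top"; returns a dict with "pixels" (420x560x3 uint8, red, green, blue), "fx", "fy", "cx", "cy" (pixels), "cam_to_world" (4x4, takes a point from camera to world coordinates). Camera axes: x right, y down, z forward; pixel columns grow to the right and rows downward; lengths in m; the calibration is good to about 2 mm. A picture is of the moment at which its call begins. There is no depth.
- robot.job_done(): hands the job in, once; it reports no verdict.
The state is a dict: "clock": time; "qpos": joint angles; "qd": joint speeds; "effort": joint torques, N m; "ee_pos": TCP position; "orientation": TCP orientation; "wrist_force": force on the tool from outside, world axes, zero at the start; "ft_torque": the same for the moment, N m; "gripper_width": finger opening in m.
Only numpy, scipy, OpenCV 4.12 (cv2) and the standard library are available. Lean on these libraries where they do the work, as an engineer would, in place of code of your own. Each camera call takes 0.05 s, during which the arm holds its last target. There are 200 camera calls.

### The job

I want to plug my charger into the desk outlet that has the round cover. Swing that round dust cover aside on its pin, about a quarter turn, so that the socket under it is fully uncovered, and let go. Leave the square cover on the other outlet shut and do not disturb the little white figurine standing near the outlets.

Things in the scene. Friction and masses are not known exactly. Their poses are not given: they have to be found in the camera images.
- round_knob (a point): Upright black post, 16 mm thick, 36 mm tall, near the free edge of the round cover (the one to swing). The point is on its axis, 12 mm below its top, 24 mm above the cover plate, 75 mm above the desk, and moves with the cover. Its x axis is level and points from the pivot pin to the knob: the vertical pin axis lies 84 mm back along minus x. z up.
- round_cover (a joint): Angle of the round cover (aluminium disc 68 mm wide, 4 mm thick, on a grey 140 x 100 x 45 mm box fixed to the desk; centre 66 mm from the pin) over a 40 mm socket. 0 = shut, starts at 0 to 0.3; grows counter-clockwise seen from above, the disc then reaching over the box's side; socket clear from 0.85, stop at 1.75. Light friction, about 1 N at the knob; no spring, stays put.
- square_cover (a joint): Angle of the cover on the other outlet: same box, pin and knob, but its plate is a 68 x 68 mm square. 0 = shut; starts at 0 to 0.05, to be left so. The two outlets stand side by side, may change places, and are each turned up to 0.5 rad either way.
- figurine: Small white toy cat figurine, 36 mm across and 49 mm tall, loose, about 50 g, standing between and beyond the two outlets as seen from the robot. Origin at the centre of its underside, z up. To be left standing where it is.

How it is judged:
By the outcome, as a careful person would: the job done as asked, in the order asked, and still so for the second after the job is handed in, with the robot touching nothing.
It also fails if it takes over 32 s, if anything falls off the work surface, if the arm or the gripper's body presses on something with over 40 N, if the wrist force passes 120 N, or if a joint passes its speed limit or range.

## Working session

There is one attempt and no reset: what is moved stays moved. The work goes in short steps, Python scripts to look and compute and a shell command to move; the robot and the scene stay as the last step left them, time stands still between calls to the robot, and variables do not carry over. Pictures are saved under pics/ and viewed, on a budget of 10 in all, crops included, one or two more only if the job needs it, and the job is handed in when it is done.

```bash
mkdir -p pics; python3 - <<'E'
from bench import robot, imaging
import cv2,numpy as np
s=robot.observe();print({k:np.round(v,3).tolist() for k,v in s.items()})
for n in("scene","top"):
    c=imaging.capture(n);cv2.imwrite(f"pics/{n}0.png",c["pixels"][:,:,::-1]);np.savez(f"{n}0.npz",**c)
    print(n,c["fx"],c["fy"],c["cx"],c["cy"],np.round(c["cam_to_world"],3).tolist())
E
```

```text
{'clock': 0.0, 'qpos': [-1.288, 0.322, -0.07, 1.452, 0.023, 1.371, -0.057], 'qd': [-0.001, -0.0, 0.002, -0.0, -0.0, 0.0, 0.002], 'effort': [0.001, -49.359, -0.382, -31.433, 0.013, 0.011, -0.0], 'ee_pos': [0.172, 0.626, 0.23], 'orientation': [0.094, 0.701, -0.095, 0.701], 'wrist_force': [0.143, -0.033, -0.413], 'ft_torque': [0.028, -0.008, 0.013], 'gripper_width': 0.086}
scene 523.198658134215 523.198658134215 275.555063300229 205.6685710979458 [[-0.419, 0.502, -0.757, 1.316], [0.907, 0.256, -0.333, 0.324], [0.026, -0.826, -0.562, 0.643], [0.0, 0.0, 0.0, 1.0]]
top 387.94465627054905 387.94465627054905 280.93737903466535 209.04312949013604 [[0.028, -0.995, 0.093, 0.501], [-0.999, -0.027, 0.02, -0.026], [-0.017, -0.093, -0.996, 0.789], [0.0, 0.0, 0.0, 1.0]]
```

View pics/scene0.png

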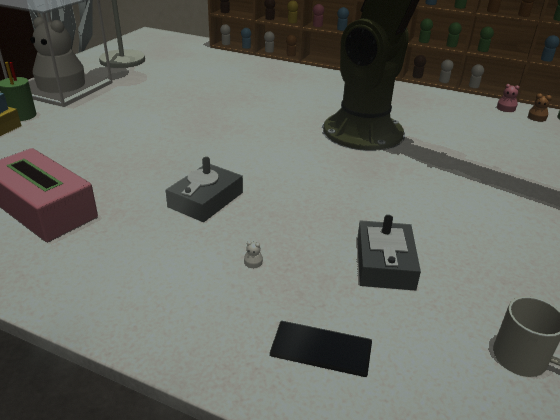

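View pics/top0.png

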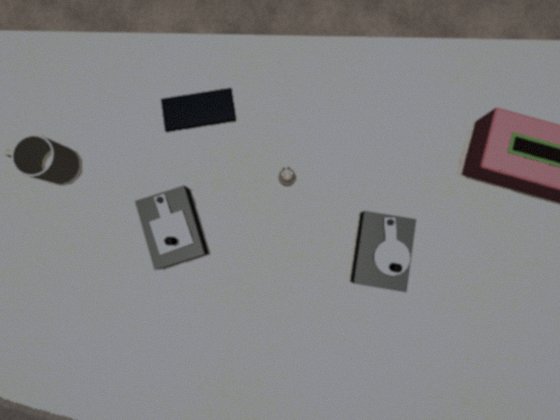

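The scene view shows the round cover at about (203,178), its knob at (206,165) and its pin at (187,190). In the top view its disc is at (392,258), knob (396,267) and pin (390,222). The square cover is the left one in the top view, and the figurine is at (287,176).

```bash
cat > h.py <<'E'
import numpy as np,cv2
def ray(c,u,v):
    T=c["cam_to_world"];d=T[:3,:3]@np.array([(u-c["cx"])/c["fx"],(v-c["cy"])/c["fy"],1]);return T[:3,3],d/np.linalg.norm(d)
def onz(c,u,v,z):
    o,d=ray(c,u,v);return o+d*(z-o[2])/d[2]
def tri(*rs):
    A=sum(np.eye(3)-np.outer(d,d) for o,d in rs);b=sum((np.eye(3)-np.outer(d,d))@o for o,d in rs);return np.linalg.solve(A,b)
def proj(c,p):
    q=np.linalg.inv(c["cam_to_world"])@np.append(p,1);return c["fx"]*q[0]/q[2]+c["cx"],c["fy"]*q[1]/q[2]+c["cy"]
E
python3 - <<'E'
from h import *
t=np.load("top0.npz");s=np.load("scene0.npz")
def blobs(c,x0,y0,x1,y1,f,m):
    g=cv2.cvtColor(c["pixels"],cv2.COLOR_RGB2GRAY)[y0:y1,x0:x1]
    n,l,st,ce=cv2.connectedComponentsWithStats(f(g).astype(np.uint8))
    return [(np.round(ce[i]+[x0,y0],1).tolist(),st[i,2:].tolist()) for i in range(1,n) if st[i,4]>m]
print("top disc",blobs(t,367,216,408,286,lambda g:g>120,8),"dark",blobs(t,367,214,410,286,lambda g:g<35,3))
print("scene dark",blobs(s,180,150,230,200,lambda g:g<35,3))
# wide disc: pin, disc centre
for n,u,v,z in(("pin",390,222,.053),("disc",392,258,.051),("knobtop",396,267,.087),("fig",287,176,.02),("sq pin",160,200,.053),("sq knob",171,241,.087)):print(n,onz(t,u,v,z).round(4))
for n,u,v,z in(("pin",187,190,.053),("knobtop",206,159,.087)):print("scene",n,onz(s,u,v,z).round(4))
a=cv2.resize(t["pixels"][205:300,340:430],None,fx=6,fy=6,interpolation=2);b=cv2.resize(s["pixels"][145:225,155:255],None,fx=6,fy=6,interpolation=2)[:480,:]
o=np.zeros((570,1140,3),np.uint8);o[:570,:540]=a;o[:480,540:]=b;cv2.imwrite("pics/crop.png",cv2.resize(o[:,:,::-1],(800,400)))
E
```

```text
top disc [([390.8, 251.1], [33, 57, 982])] dark [([395.1, 267.2], [11, 7, 57])]
scene dark [([223.4, 194.6], [16, 14, 132])]
pin [ 0.5508 -0.2186  0.053 ]
disc [ 0.4833 -0.223   0.051 ]
knobtop [ 0.4684 -0.2206  0.087 ]
fig [ 0.6398 -0.0214  0.02  ]
sq pin [0.5811 0.2209 0.053 ]
sq knob [0.5032 0.1851 0.087 ]
scene pin [ 0.5543 -0.2145  0.053 ]
scene knobtop [ 0.4746 -0.2148  0.087 ]
```

View pics/crop.png

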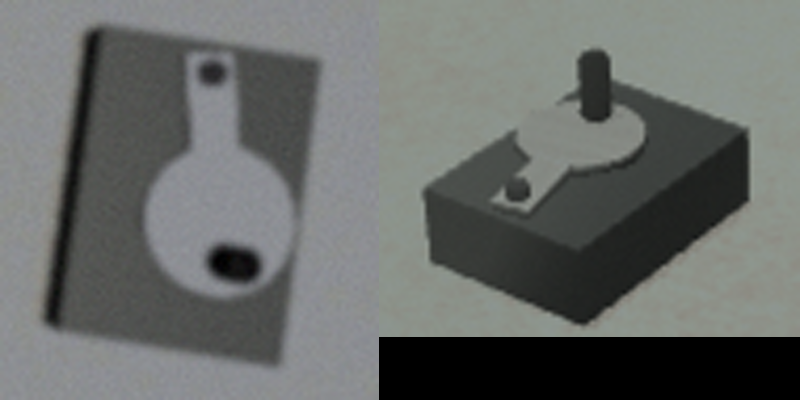

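The two views agree to about 5 mm: pin at (0.552,-0.217), knob at (0.469,-0.222). The pin-to-disc distance comes out at 67 mm against the given 66. Now I'll swing around towards it at safe height.

```bash
python3 -m pendant '[[[0,-0.5,3],3],[[0,-0.5,4.4],4],[[0,-0.5,4.4],4],[[0,-0.5,4.4],4],[[0,-0.5,4.4],4],[[0,-0.5,4.3],4],[[0,-0.5,4.3],4],[[0,-0.5,4.3],4],[[0,-0.5,4.2],4],[[0,-0.5,4.2],4]]' 4 20
python3 -m pendant '[[[0,-0.5,4],4],[[0,-0.5,4],4],[[0,-0.5,4],4],[[0,-0.5,4],4],[[0,-0.5,4],4],[[0,-0.5,4],4],[[0,-0.5,4],4],[[0,-0.5,4],4],[[0,-0.5,4],4],[[0,-0.5,3],4]]'
cat > st.py <<'E'
import sys
from h import *
from bench import robot
from scipy.spatial.transform import Rotation as R
s=robot.observe();r=R.from_quat(s["orientation"]).as_matrix();p=s["ee_pos"]
print("t",round(s["clock"],2),"p",p.round(4),"toolx",r[:,0].round(3),"y ang",np.degrees(np.arctan2(r[1,1],r[0,1])).round(1),"F",np.round(s["wrist_force"],1),"w",s["gripper_width"],"q",np.round(s["qpos"],2))
if len(sys.argv)>1:
    g=np.array([float(a) for a in sys.argv[1:4]]);print("shift cm",(r.T@(g-p)*100).round(2))
E
python3 st.py .469 -.222 .10
python3 - <<'E'
from h import *
t=np.load("top0.npz");s=np.load("scene0.npz")
k=tri(ray(t,398.4,268.2),ray(s,206.1,158.5));p=tri(ray(t,390.4,222.1),ray(s,187.8,189.7))
print("knobtop",k,"pin",p,np.linalg.norm((k-p)[:2]),"disc",onz(t,392,257.7,.051))
E
```

```text
clock: 1.1
ee_pos: [0.4926, 0.3604, 0.2308]
orientation: [0.324, 0.628, -0.324, 0.628]
wrist_force: [0.4, 0.5, -0.7]
gripper_width: 0.0399
clock: 2.1
ee_pos: [0.5631, -0.0196, 0.231]
orientation: [-0.52, -0.479, 0.521, -0.479]
wrist_force: [-0.1, -0.7, 0.1]
gripper_width: 0.04
t 2.1 p [ 0.5631 -0.0196  0.231 ] toolx [-0.    -0.001 -1.   ] y ang -4.7 F [-0.1 -0.7  0.1] w 0.03999914610773392 q [-0.5   0.14  0.54  1.69 -0.08  1.33 -0.03]
shift cm [13.12 -7.7  20.94]
knobtop [ 0.46507933 -0.22367789  0.08191221] pin [ 0.54986739 -0.21796017  0.05081449] 0.08498063381041433 disc [ 0.48383332 -0.22302631  0.051     ]
```

```bash
python3 -m pendant '[[[0,-1.6,4.2],0],[[0,-1.6,4.2],0],[[0,-1.6,4.2],0],[[0,-1.6,4.2],0],[[0,-1.5,4.2],0],[[0,0,0],8.2],[[0,0,0],8.2],[[0,0,0],8.2],[[0,0,0],8.2],[[0,0,0],8.2]]' >/dev/null
python3 -m pendant '[[[2,0,0],8.2],[[2,0,0],8.2],[[2,0,0],8.2],[[2,0,0],8.2],[[2,0,0],8.2],[[1.5,0,0],0],[[0,0,0],0],[[0,0,0],0],[[0,0,0],0],[[0,0,0],0]]' >/dev/null
python3 st.py .467 -.223 .062
python3 - <<'E'
from h import *
from bench import imaging
a=imaging.capture("top");b=imaging.capture("scene")
A=cv2.resize(a["pixels"][190:310,340:440],None,fx=4,fy=4,interpolation=2);B=cv2.resize(b["pixels"][105:225,155:255],None,fx=4,fy=4,interpolation=2)
cv2.imwrite("pics/c2.png",np.hstack([A,B])[:,:,::-1])
E
```

```text
t 4.1 p [ 0.4694 -0.22    0.1173] toolx [ 0.002 -0.    -1.   ] y ang -86.4 F [-0.6 -0.2 -0. ] w 0.04003950575930261 q [-0.31  0.15  0.76  1.94 -0.12  1.09 -1.01]
shift cm [5.53 0.29 0.27]
```

View pics/c2.png

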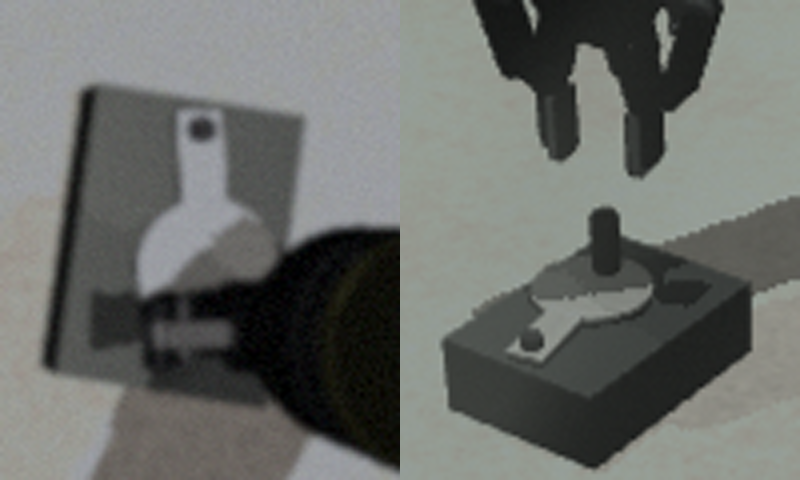

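The fingers straddle the knob in both views: knob at about (603,240) in the scene crop, fingertips at (560,155) and (640,172). Next I'll go down and narrow the fingers to a loose cage.

```bash
python3 -m pendant '[[[0,0.15,0.15],0],[[0,0.15,0.15],0],[[1,0,0],0],[[1,0,0],0],[[1,0,0],0],[[1,0,0],0],[[0.8,0,0],0],[[0.5,0,0],0],[[0.3,0,0],0],[[0,0,0],0]]'
python3 -m pendant '[[[0,0,0],0],[[0,0,0],0],[[0,0,0],0],[[0,0,0],0],[[0,0,0],0],[[0,0,0],0],[[0,0,0],0],[[0,0,0],0],[[0,0,0],0],[[0,0,0],0]]' 2.2 20; python3 st.py
```

```text
clock: 5.2
ee_pos: [0.4658, -0.2229, 0.06]
orientation: [-0.707, -0.022, 0.707, -0.022]
wrist_force: [0.1, 0.6, 0.5]
gripper_width: 0.04
clock: 6.2
ee_pos: [0.4659, -0.2229, 0.0603]
orientation: [0.707, 0.022, -0.707, 0.022]
wrist_force: [0.1, 0.5, -0.4]
gripper_width: 0.0219
t 6.2 p [ 0.4659 -0.2229  0.0603] toolx [ 0.  0. -1.] y ang -86.4 F [ 0.1  0.5 -0.4] w 0.02191885846572983 q [-0.27  0.24  0.74  1.99 -0.19  0.98 -0.94]
```

```bash
python3 -m pendant '[[[0,0,0],-1.9],[[0,0.55,0],-3.75],[[0,0.55,0],-3.75],[[0,0.55,0],-3.75],[[0,0.55,0],-3.75],[[0,0.55,0],-3.75],[[0,0.55,0],-3.75],[[0,0.55,0],-3.75],[[0,0.55,0],-3.75],[[0,0.55,0],-3.75]]'; python3 st.py; python3 - <<'E'
from h import *
from bench import imaging
a=imaging.capture("top");b=imaging.capture("scene")
A=cv2.resize(a["pixels"][190:310,340:440],None,fx=4,fy=4,interpolation=2);B=cv2.resize(b["pixels"][105:225,155:255],None,fx=4,fy=4,interpolation=2)
cv2.imwrite("pics/c3.png",np.hstack([A,B])[:,:,::-1])
E
```

```text
clock: 7.2
ee_pos: [0.4829, -0.2684, 0.0601]
orientation: [-0.666, -0.239, 0.666, -0.238]
wrist_force: [0.1, 0.9, 0.5]
gripper_width: 0.022
t 7.2 p [ 0.4829 -0.2684  0.0601] toolx [-0.001  0.001 -1.   ] y ang -50.6 F [0.1 0.9 0.5] w 0.022026351420112743 q [-0.1   0.31  0.65  1.9  -0.22  1.   -0.24]
```

View pics/c3.png

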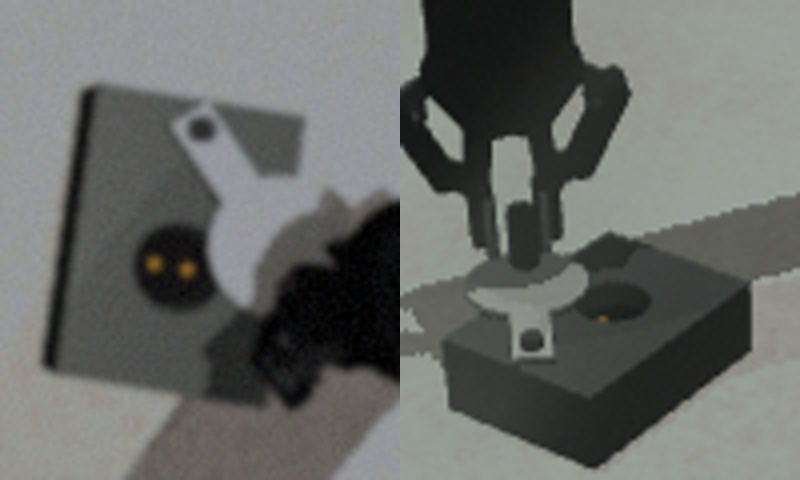

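The cover follows, and the socket at (175,268) in the top crop is nearly clear. I'll continue to about a quarter turn.

```bash
python3 -m pendant '[[[0,0.55,0],-3.75],[[0,0.55,0],-3.75],[[0,0.55,0],-3.75],[[0,0.55,0],-3.75],[[0,0.55,0],-3.75],[[0,0.55,0],-3.75],[[0,0.55,0],-3.75],[[0,0.55,0],-3.75],[[0,0.55,0],-3.75],[[0,0.55,0],-3.75]]'
python3 -m pendant '[[[0,0,0],0],[[0,0,0],0],[[0,0,0],0],[[0,0,0],0],[[0,0,0],0],[[0,0,0],0],[[0,0,0],0],[[0,0,0],0],[[0,0,0],0],[[0,0,0],0]]' 3.6
python3 -m pendant '[[[-0.5,0,0],0],[[-1,0,0],0],[[-1.5,0,0],0],[[-2,0,0],0],[[-2,0,0],0],[[-3,0,0],0],[[-3,0,0],0],[[-3,0,0],0],[[-2,0,0],0],[[0,0,0],0]]'
python3 st.py
```

```text
clock: 8.3
ee_pos: [0.5272, -0.2989, 0.0601]
orientation: [-0.554, -0.439, 0.555, -0.439]
wrist_force: [-1.6, 0.2, -0.3]
gripper_width: 0.0221
clock: 9.3
ee_pos: [0.5279, -0.2987, 0.0603]
orientation: [0.554, 0.439, -0.554, 0.439]
wrist_force: [-0.7, -0.6, -0.5]
gripper_width: 0.0359
clock: 10.3
ee_pos: [0.5295, -0.3001, 0.2455]
orientation: [0.556, 0.436, -0.553, 0.441]
wrist_force: [-0.7, -0.4, 0.1]
gripper_width: 0.0357
t 10.3 p [ 0.5295 -0.3001  0.2455] toolx [ 0.008 -0.003 -1.   ] y ang -13.3 F [-0.7 -0.4  0.1] w 0.03570305856222058 q [ 0.01  0.24  0.56  1.57 -0.13  1.37  0.34]
```

```bash
python3 -m pendant '[[[0,0,2],0],[[0,0,3],0],[[0,0,3],0],[[0,0,3],0],[[0,0,3],0],[[0,0,2],0],[[0,0,0],0],[[0,0,0],0],[[0,0,0],0],[[0,0,0],0]]'
python3 - <<'E'
from h import *
from bench import imaging
a=imaging.capture("top");b=imaging.capture("scene");np.savez("top1.npz",**a)
cv2.imwrite("pics/c4.png",cv2.resize(np.hstack([a["pixels"][60:360,100:500],b["pixels"][60:360,150:450]]),(800,343))[:,:,::-1])
t=np.load("top0.npz")
for n,(x0,y0,x1,y1) in dict(fig=(270,160,305,192),sq=(125,180,215,275)).items():
    d=cv2.absdiff(t["pixels"],a["pixels"])[y0:y1,x0:x1].max(2);print(n,d.mean(),d.max())
E
```

```text
clock: 11.3
ee_pos: [0.4922, -0.4528, 0.2403]
orientation: [0.554, 0.44, -0.553, 0.439]
wrist_force: [-0.1, 0.1, -0.4]
gripper_width: 0.0359
fig 4.090178571428571 15
sq 4.132163742690058 19
```

View pics/c4.png

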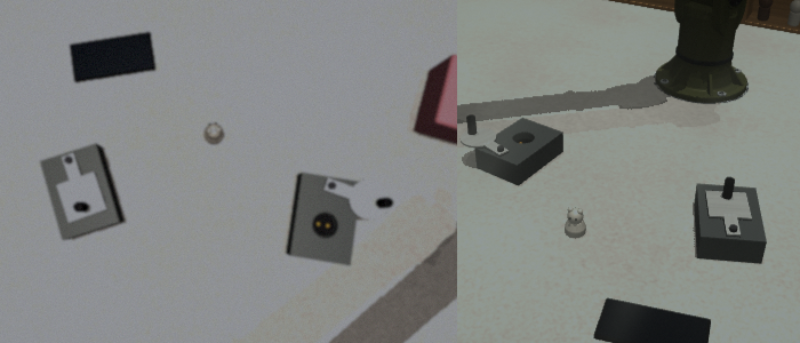

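The round cover is swung over the box side: pin at (332,186), knob at (384,203), socket at (325,225) fully clear. The figurine and the square cover are unchanged to within image noise.

```bash
python3 -c "
from bench import robot;print(robot.job_done())"
```

```text
the job is handed in; nothing more can be done
None
```

The round dust cover is swung aside to about 1.4 rad (my estimate, from about 0.2 at the start), and the socket under it is fully uncovered. I caged its knob loosely between the fingers, followed an arc of about 1.27 rad around the pin, then opened the fingers, lifted off and moved the arm away.

- **Socket:** the last pictures show it fully clear, with the cover staying put after release and nothing touching it.
- **Square cover and figurine:** the top-camera difference from the first picture is at noise level for both (maximum 15–19 of 255), so neither moved.
- **Force and time:** the wrist force stayed under 2 N in every reading, and the job took about 11.5 s.
- **Disagreement:** the triangulated height of the knob's top read 82 mm against the expected 87 mm. The pin-to-knob distance agreed, at 85 mm against 84 mm, and the cage fitted without trouble.

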